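# Draw the long bar out of the half-covered bin

## Task

The tape roll on the spindle beside the blue bin overhangs the bin's opening: slide it up off the spindle and set it down flat on the counter, clear of the bin, without dropping it. Then reach into the opening, take the long steel bar, tilt it so that its dark end comes out first, draw it out diagonally past the cover, and hold it up still in the gripper, all of it at least 5 cm above the bin's cover and touching nothing else. Finish while still holding the bar up like that; leave the yellow scoop, the T-bolt and the loose black socket where they lie.

Things in the scene. Friction and masses are not known exactly. Their poses are not given: they have to be found in the camera images.
- bin: Blue steel bin fixed to the counter, 268 x 148 mm outside; floor and walls 4 mm thick, wall tops 58 mm above the counter; inside 260 x 140 mm, 54 mm deep. Origin: centre of its underside on the counter; x along its length, z up. A fixed grey cover plate, 4 mm thick on top of the walls (top at 62 mm), closes the half at negative x. A bracket on the +y wall carries the spindle.
- window (a point): Centre of the bin's opening, level with the wall tops (58 mm above the counter), 65 mm from the bin's origin along its +x. The opening runs from the cover's edge at bin x = 0 to the end wall at x = 130 mm, and is 140 mm across y.
- spindle_top (a point): Top centre of the upright aluminium spindle, a plain pin of 18 mm diameter and 22 mm tall, its foot 62 mm and its top 84 mm above the counter; at x = 65, y = 82 mm in the bin's frame.
- roll: Roll of black tape on a cardboard core, a rigid ring of 62 mm outer diameter, 26 mm bore, 24 mm tall, about 90 g. Origin: centre of its underside, z along its axis. It starts upright on the spindle, resting loosely on the bracket 62 mm above the counter, and overhangs the bin's opening by about 19 mm.
- bar: Steel drive bar 220 mm long, 14 x 14 mm square, about 320 g, with a round dark end (24 mm long, 14 mm diameter) at +x and a 10 mm square tang (16 mm long) at -x. Origin: middle of its length, on its underside; z up. It lies on the bin's floor, roughly along the bin, dark end (+x) under the opening, tang under the cover. It is longer than the opening.
- bar_tip (a point): Centre of the end face of the bar's dark round end, 110 mm from the bar's middle, 7 mm above its underside.
- bar_tail (a point): Centre of the end face of the bar's tang, 110 mm from the bar's middle, 7 mm above its underside.
- scoop: Yellow plastic scoop, loose on the counter, about 155 x 60 mm, 29 mm high, to the robot's right of the bin. Bystander. Origin: between pan and handle, on its underside; the pan points to its +x.
- tbolt: Zinc T-bolt lying loose on the counter, 92 mm long, head 42 mm wide, 10 mm thick, to the robot's left. Bystander. Origin: middle of its length, underside.
- socket: Black oxide socket standing loose on the counter, far and right of the bin, 28 mm diameter, 34 mm tall. Bystander. Origin: centre of its underside.

How it is judged:
On the way, in this order (a step that is already met when the one before it is completed fails the run):
1. the tape roll is off the spindle, let go, flat and at rest on the counter beside the bin (not in it), with the bar still in the bin (height (world z) of roll below 0.008 m and angle between roll's own z axis and vertical below 0.12 rad and contact force between the fingers and roll below 0.05 N and linear speed of roll below 0.03 m/s and height (world z) of bar_tip below 0.055 m and (x of roll in the frame of bin above 0.16 m or x of roll in the frame of bin below -0.16 m or y of roll in the frame of bin above 0.1 m or y of roll in the frame of bin below -0.1 m)), for 0.2 s.
2. the bar is tilted through the opening: its dark end out above the bin while its tang end is still inside below the cover (height (world z) of bar_tip above 0.075 m and height (world z) of bar_tail below 0.055 m and contact force between the fingers and bar above 0.5 N), for 0.1 s.
At the end, for the whole second after the job is handed in: Bar held still in the fingers (under 0.05 m/s, 0.3 rad/s), both ends over 105 mm above the counter (43 mm above the cover), off bin and roll; roll let go, at rest, flat on the counter (8 mm, 0.12 rad), its centre over 160 mm along or 100 mm across from the bin's centre (height (world z) of each of bar_tip, bar_tail above 0.105 m and contact force between the fingers and bar above 1 N and contact force between bar and bin below 0.05 N and contact force between each of bar, the fingers and roll below 0.05 N and linear speed of bar below 0.05 m/s and angular speed of bar below 0.3 rad/s and height (world z) of roll below 0.008 m and angle between roll's own z axis and vertical below 0.12 rad and linear speed of roll below 0.03 m/s and (x of roll in the frame of bin above 0.16 m or x of roll in the frame of bin below -0.16 m or y of roll in the frame of bin above 0.1 m or y of roll in the frame of bin below -0.1 m)); the arm keeps its last pose, push and grip.
It fails at once if the tape roll is dropped (falls free faster than 0.7 m/s above the counter) (contact force between the fingers and roll below 0.01 N and linear speed of roll above 0.7 m/s).
It fails at once if the scoop is moved more than 30 mm (distance of scoop from where it was at the start of the episode above 0.03 m).
It fails at once if the T-bolt is moved more than 30 mm (distance of tbolt from where it was at the start of the episode above 0.03 m).
It fails at once if the loose socket is moved more than 30 mm (distance of socket from where it was at the start of the episode above 0.03 m).
It also fails if it takes over 51 s, if anything falls off the work surface, if the arm or the gripper's body presses on something with over 40 N, if the wrist force passes 120 N, or if a joint passes its speed limit or range.

## Robot

A 6-joint arm with a two-finger parallel gripper is mounted at the origin on the work surface. World frame = base frame: x ahead of the robot, y to its left, z up, the work surface at z = 0. Lengths are in m, angles in rad, forces in N, time in s.
With the tool pointing down it reaches from about 0.35 to 0.85 m from the base axis. Payload 8.1 kg.
Tool frame: the origin (TCP) lies on the centre line of the jaws, within the pads' length; the fingertips stand 22 mm ahead of it and the grasp point (between the pads) lies 3 mm ahead of it; z points along the fingers, y is the line along which they close (so a half turn about z gives the same grasp; the last joint's range is limited). The gripper opens to 93 mm and grips with 3 to 60 N. Pads are 15 mm wide; open, the fingers measure 128 mm over their backs; the gripper's body (75 mm by 188 mm) begins 65 mm behind the grasp point.
Start: joints at [1.264, 0.13, 1.488, -0, 1.523, -0.085], TCP at [0.132, 0.585, 0.241] pointing down, gripper open.
Joint ranges: [-2.96, 2.96], [-0.89, 2.26], [0.02, 2.5], [-1.34, 4.48], [0, 2.73], [-2.66, 2.66]. Speed limits (rad/s): [2.39, 2.39, 2.79, 3.14, 3.14, 3.14].

## Interface

Orientations are given as a rotation vector (axis times angle).
In Python, from plant import robot, ticket, read_camera gives the robot as it stands (robot), with the cameras as plain functions and the job (ticket).
- The arm moves only by the tool send_path, called as name(argument=value, ...), one argument or row to a line, values as JSON. Schema: {"type":"object","properties":{"steps":{"type":"array","items":{"type":"array","items":{"type":"array","items":{"type":"number"},"minItems":5,"maxItems":5},"minItems":1,"maxItems":20},"minItems":1,"maxItems":1},"force":{"type":"number"},"only":{"type":"string"},"quiet":{"type":"boolean"},"lines":{"type":"string"}},"required":["steps"],"additionalProperties":false}. steps is a list that holds a single list of rows (three levels of brackets), with 1 to 20 rows, each of 5 numbers: the finger opening in m, then dx, dy, dz in shares of the most that a row can go, 1 being 50 mm, then a turn about the tool's z in parts of the range, where 1.0 means pi rad; each row shifts and turns the commanded pose from where the row before left it, along the tool's axes as they then stand; what a row does not reach is not made up. A row lasts 1/10 s, in which the tool goes at most 0.05 m and 0.15 rad, less where a joint would pass 70% of its speed; a pose out of reach is approached as far as the arm can. The fingers move at their own pace and stop on an object; force is the grip in N (left out, the last holds). Time passes only in rows, so rows that do not move let the fingers close. The tool returns the time, the measured TCP pose, the force, the opening and the grip force at its end. only (a regular expression) keeps the lines of the reply that match it, lines (a string "A,B") keeps lines A to B, and quiet returns only ok. No shift or turn number may pass 1 either way. Input that does not fit is refused with a message, and nothing moves.
- robot.read_state(): the state, without advancing time (a new reading comes with each control period).
- read_camera(name): name is "side" or "top" or "wrist"; returns a dict with "image" (384x512x3 uint8, red, green, blue), "fx", "fy", "cx", "cy" (pixels), "R" (3x3) and "t" (3): a world point X has camera coordinates R X + t. Camera axes: x right, y down, z forward; pixel columns grow to the right and rows downward; lengths in m; the calibration is good to about 2 mm. A picture is of the moment at which its call begins. There is no depth.
- ticket.close_job(): hands the job in; it is judged then, once.
The state is a dict: "t": time; "q": joint angles; "dq": joint speeds; "joint_torque": joint torques, N m; "tool_pos": TCP position; "orientation": TCP orientation; "force": force on the tool from outside, world axes, zero at the start; "wrist_torque": the same for the moment, N m; "opening": finger opening in m; "gripper_force": force on a finger pad.
Only numpy, scipy, OpenCV 4.12 (cv2) and the standard library are available. Lean on these libraries where they do the work, as an engineer would, in place of code of your own. Each camera call takes 0.05 s, during which the arm holds its last target. There are 200 camera calls.

## Working session

There is one attempt and no reset: what is moved stays moved. The work goes in short steps, Python scripts to look and compute and a tool call to move; the robot and the scene stay as the last step left them, time stands still between calls to the robot, and variables do not carry over. Pictures are saved under pics/ and viewed, at most 10 in all, crops included, and the job is handed in when it is done.

```bash
ls; mkdir -p pics
```

Run:
```python
from plant import robot, ticket, read_camera
import cv2,numpy as np
print(robot.read_state())
for n in ["top","side","wrist"]:
    c=read_camera(n); cv2.imwrite(f"pics/{n}0.png",c["image"][:,:,::-1])
    print(n,c["fx"],c["cx"],c["cy"],np.round(c["R"],3).tolist(),np.round(c["t"],3))
```

```text
pics
plant.py
{'t': 0.0, 'q': array([ 1.26357826e+00,  1.31160537e-01,  1.48927011e+00,  4.44102761e-06,
        1.52301658e+00, -8.54224487e-02]), 'dq': array([-0.00166508,  0.00062163, -0.00022463, -0.00070759, -0.00148817,
        0.0003319 ]), 'joint_torque': array([ 6.35819961e-04, -5.59866643e+01, -4.91739178e+01,  7.68445828e-02,
        3.58843070e-02, -2.29586140e-04]), 'tool_pos': array([0.13181678, 0.58479415, 0.23959284]), 'orientation': array([-3.47641743e-01, -3.12192910e+00,  2.85551344e-03]), 'force': array([ 0.12085327,  0.78046282, -1.02368159]), 'wrist_torque': array([ 0.01693965,  0.01974852, -0.03040154]), 'gripper_force': 0.0, 'opening': 0.09310136590491394}
top 430.33223798315476 259.5910766205477 199.1753138886001 [[-0.009, -1.0, -0.028], [-0.999, 0.011, -0.051], [0.051, 0.027, -0.998]] [0.015 0.571 1.136]
side 426.2703747667417 256.80744908640844 188.45475817120231 [[0.931, -0.364, 0.011], [-0.279, -0.733, -0.62], [0.233, 0.575, -0.785]] [-0.531  0.19   1.175]
wrist 265.53399349652574 255.00543277304 187.5759404335547 [[0.22, 0.975, -0.001], [0.93, -0.21, 0.3], [0.293, -0.067, -0.954]] [-0.599 -0.036  0.392]
```

View pics/top0.png

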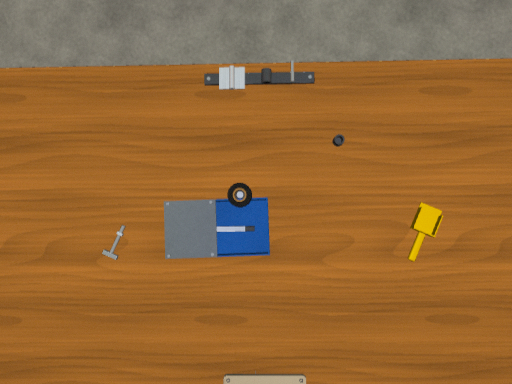

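View pics/side0.png

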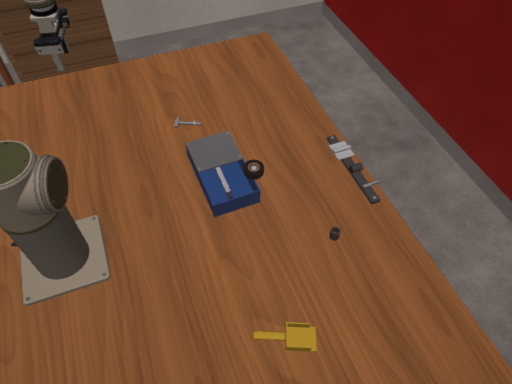

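The top view shows the bin at about (217,228) with its cover to the left (+y), the roll at (240,195), and the bar along row 229 with its dark end near column 254. The T-bolt is at (115,243), the scoop at (425,232) and the socket at (338,140).

Create h.py:
```python
import cv2,numpy as np
from plant import robot, ticket, read_camera
def ray(c,u,v,z):
    d=c["R"].T@np.array([(u-c["cx"])/c["fx"],(v-c["cy"])/c["fy"],1]); o=-c["R"].T@c["t"]
    return o+d*(z-o[2])/d[2]
def big(m,box):
    u0,v0,u1,v1=box; k=np.zeros_like(m,np.uint8); k[v0:v1,u0:u1]=m[v0:v1,u0:u1]*255
    cs,_=cv2.findContours(k,cv2.RETR_EXTERNAL,cv2.CHAIN_APPROX_NONE); return max(cs,key=cv2.contourArea)
```

Run:
```python
from h import *
c=read_camera("top"); im=c["image"].astype(int); r,g,b=im[...,0],im[...,1],im[...,2]
gray=(abs(r-b)<30)&(r>70)&(r<150)
m=big(gray,(155,190,217,265)); R=cv2.minAreaRect(m); print("cover",R)
for p in cv2.boxPoints(R): print(p,ray(c,*p,.062).round(4))
bl=(b>r+40)&(b>60); m=big(bl|gray,(155,190,280,265)); R=cv2.minAreaRect(m); print("bin",R)
for p in cv2.boxPoints(R): print(p,ray(c,*p,.058).round(4))
dark=(r<60)&(g<60)&(b<60)
m=big(dark,(220,175,262,212)); (p,rad)=cv2.minEnclosingCircle(m); print("roll",p,rad,ray(c,*p,.086))
lt=(r>150)&(abs(r-b)<40); m=big(lt,(214,215,260,240)); R=cv2.minAreaRect(m);print("bar light",R)
for p in cv2.boxPoints(R): print(ray(c,*p,.018).round(4))
m=big((b<r+40)&(r<120),(240,220,262,238)); R=cv2.minAreaRect(m);print("dark",R)
for p in cv2.boxPoints(R): print(ray(c,*p,.016).round(4))
cv2.imwrite("pics/topz.png",cv2.resize(c["image"][180:270,150:290,::-1],None,fx=5,fy=5,interpolation=cv2.INTER_NEAREST))
c=read_camera("side")
cv2.imwrite("pics/sidez.png",cv2.resize(c["image"][125:220,180:275,::-1],None,fx=6,fy=6,interpolation=cv2.INTER_NEAREST))
```

```text
cover ((190.5213165283203, 228.66061401367188), (57.64742660522461, 52.84347915649414), 88.15238952636719)
[163.18399 200.70375] [0.567  0.2568 0.062 ]
[216.      199.00002] [0.5699 0.1201 0.062 ]
[217.85864 256.6175 ] [0.4225 0.1159 0.062 ]
[165.04263 258.32123] [0.4191 0.2517 0.062 ]
bin ((216.18392944335938, 227.78140258789062), (58.456783294677734, 104.53809356689453), 87.79740142822266)
[162.83015 200.58347] [0.5675 0.2587 0.058 ]
[267.29102 196.56573] [ 0.575  -0.0118  0.058 ]
[269.53772 254.97934] [ 0.4254 -0.0161  0.058 ]
[165.07684 258.99707] [0.417  0.2526 0.058 ]
roll (239.46774291992188, 194.6290283203125) 11.953031539916992 [0.57900059 0.05776629 0.086     ]
bar light ((230.5, 229.0), (4.0, 27.0), 90.0)
[0.4975 0.1234 0.018 ]
[0.4968 0.0513 0.018 ]
[0.4862 0.0514 0.018 ]
[0.4868 0.1234 0.018 ]
dark ((249.0, 228.0), (4.0, 8.0), 90.0)
[0.4994 0.0488 0.016 ]
[0.4993 0.0274 0.016 ]
[0.4886 0.0275 0.016 ]
[0.4888 0.0488 0.016 ]
```

View pics/topz.png

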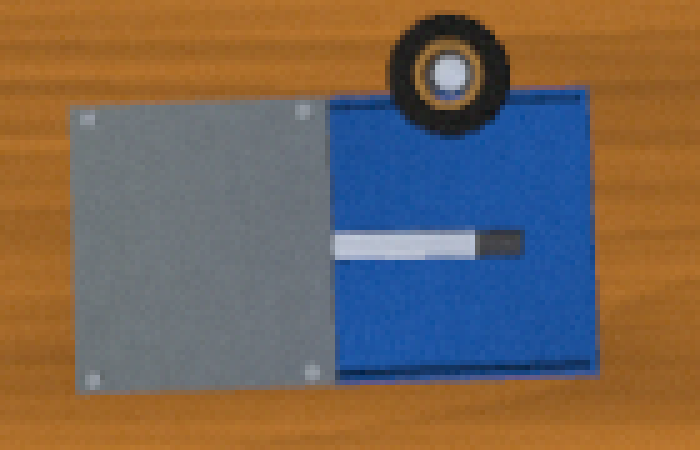

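The zoom shows the roll centred on its spindle at (240,195) in full pixels. The bar is straight, with its tip at about (254.6,228.7). The roll's ray gives (0.579,0.058), and the spindle predicted from the bin is (0.580,0.059), so the two agree. Next I move over the roll and turn the jaws across the bar.

Units first: shifts go in shares of 50 mm and turns go in shares of pi rad. So -0.0345 m is -0.69, -0.026 m is -0.52.

send_path(
  steps=[
    [[0.093,-0.69,-0.52,0,0],[0.093,-0.69,-0.52,0,0],[0.093,-0.69,-0.52,0,0],[0.093,-0.69,-0.52,0,0],[0.093,-0.69,-0.52,0,0],[0.093,-0.69,-0.52,0,0],[0.093,-0.69,-0.52,0,0],[0.093,-0.69,-0.52,0,0],[0.093,-0.69,-0.52,0,0],[0.093,-0.69,-0.52,0,0],[0.093,-0.69,-0.52,0,0],[0.093,-0.69,-0.52,0,0],[0.093,-0.69,-0.52,0,0],[0.093,-0.69,-0.52,0,0],[0.093,-0.69,-0.52,0,0],[0.093,-0.69,-0.52,0,0]],
  ],
  force=20,
)

```text
t: 1.85
tool_pos: [0.5798, 0.0564, 0.2406]
orientation: [0.348, 3.122, 0.0]
force: [-0.0, 1.0, 0.0]
opening: 0.0927
gripper_force: 0.0
```

send_path(
  steps=[
    [[0.093,0,0,0,0.0477],[0.093,0,0,0,0.0477],[0.093,0,0,0,0.0477],[0.093,0,0,0,0.0477],[0.093,0,0,0,0.0477],[0.093,0,0,0,0.0477],[0.093,0,0,0,0.0477],[0.093,0,0,0,0.0477],[0.093,0,0,0,0.0477],[0.093,0,0,0,0],[0.093,0,0,0,0]],
  ],
)

```text
t: 2.95
tool_pos: [0.5789, 0.0581, 0.2405]
orientation: [-2.217, -2.225, 0.0]
force: [0.2, 0.1, -1.2]
opening: 0.093
gripper_force: 0.0
```

Add to h.py:
```python
from scipy.spatial.transform import Rotation as Ro
def to(x,y,z):
    s=robot.read_state(); R=Ro.from_rotvec(s["orientation"]).as_matrix()
    print("pos",s["tool_pos"].round(4),"ytool",R[:,1].round(3),"xtool",R[:,0].round(3),"q",s["q"].round(2),"t",s["t"]); print("move",(R.T@(np.array([x,y,z])-s["tool_pos"])).round(4))
```

```bash
python3 -c "
from h import *
to(.5795,.058,.088)"
```

```text
pos [0.5789 0.0581 0.2405] ytool [ 1.     0.004 -0.   ] xtool [-0.004  1.    -0.   ] q [ 0.01  0.08  1.54 -0.    1.52  0.01] t 2.95
move [-1.000e-04  7.000e-04  1.525e-01]
```

To row units: 0.04 m is 0.8, 0.03 m is 0.6.

send_path(
  steps=[
    [[0.093,0,0.014,0.8,0],[0.093,0,0,0.8,0],[0.093,0,0,0.6,0],[0.093,0,0,0.4,0],[0.093,0,0,0.3,0],[0.093,0,0,0.16,0],[0.093,0,0,0,0]],
  ],
  force=15,
)

```text
t: 3.65
tool_pos: [0.5792, 0.0581, 0.0869]
orientation: [-2.221, -2.221, 0.001]
force: [0.3, 0.2, 0.9]
opening: 0.0931
gripper_force: 0.0
```

send_path(
  steps=[
    [[0.05,0,0,0,0],[0.05,0,0,0,0],[0.05,0,0,0,0],[0.05,0,0,0,0],[0.05,0,0,0,0],[0.05,0,0,0,0]],
  ],
  force=15,
)

```text
t: 4.25
tool_pos: [0.58, 0.0581, 0.0883]
orientation: [2.222, 2.22, 0.001]
force: [-0.2, 0.1, 4.3]
opening: 0.0616
gripper_force: 15.0
```

send_path(
  steps=[
    [[0.05,0,0,-0.1,0],[0.05,0,0,-0.16,0],[0.05,0,0,-0.2,0],[0.05,0,0,-0.2,0],[0.05,0,0,-0.2,0],[0.05,0,0,0,0]],
  ],
)

```text
t: 4.85
tool_pos: [0.581, 0.0581, 0.1332]
orientation: [2.221, 2.219, 0.004]
force: [0.8, 0.3, -0.7]
opening: 0.0619
gripper_force: 15.0
```

Run:
```python
from h import *
c=read_camera("wrist"); cv2.imwrite("pics/w1.png",c["image"][:,:,::-1])
```

```text
(no output)
```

View pics/w1.png

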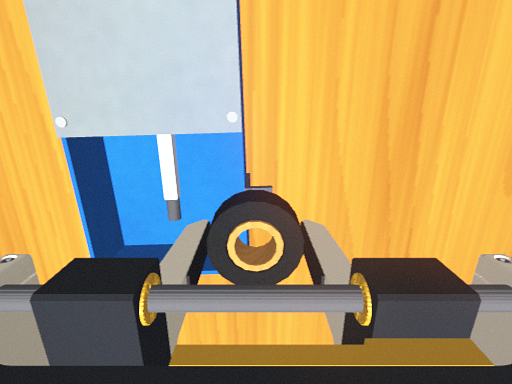

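The wrist view shows the roll held level between the fingers at (255,245), clear of the spindle. I'll move it 0.12 m outward (+x) and lower it.

To row units: 0.04 m is 0.8, 0.03 m is 0.6.

send_path(
  steps=[
    [[0.05,0,0.8,0,0],[0.05,0,0.8,0,0],[0.05,0,0.8,0,0],[0.05,0,0,0.6,0],[0.05,0,0,0.6,0],[0.05,0,0,0.4,0],[0.05,0,0,0.2,0],[0.05,0,0,0.16,0],[0.05,0,0,0.06,0],[0.05,0,0,0,0],[0.05,0,0,0,0]],
  ],
)

```text
t: 6.0
tool_pos: [0.7006, 0.058, 0.0311]
orientation: [2.221, 2.219, 0.002]
force: [0.4, -0.0, -2.0]
opening: 0.0616
gripper_force: 15.0
```

```bash
python3 -c "
from h import *
to(.70,.058,.026)"
```

```text
pos [0.7006 0.058  0.0311] ytool [ 1.    -0.001  0.002] xtool [0.001 1.    0.   ] q [0.01 0.57 1.34 0.   1.23 0.01] t 6.0
move [ 0.     -0.0006  0.0051]
```

To row units: 0.002 m is 0.04, 0.001 m is 0.02.

send_path(
  steps=[
    [[0.05,0,0,0.04,0],[0.05,0,0,0.02,0],[0.05,0,0,0.02,0],[0.05,0,0,0.02,0],[0.05,0,0,0.01,0],[0.05,0,0,0,0],[0.05,0,0,0,0]],
  ],
  force=8,
)

```text
t: 6.7
tool_pos: [0.6999, 0.058, 0.0262]
orientation: [2.222, 2.22, 0.0]
force: [-6.2, 0.1, 11.2]
opening: 0.0621
gripper_force: 8.0
```

send_path(
  steps=[
    [[0.066,0,0,0,0],[0.07,0,0,0,0],[0.08,0,0,0,0],[0.09,0,0,0,0],[0.093,0,0,0,0]],
  ],
)

```text
t: 7.2
tool_pos: [0.6995, 0.0579, 0.0239]
orientation: [-2.223, -2.22, 0.0]
force: [-0.2, -0.1, -0.9]
opening: 0.089
gripper_force: 0.0
```

```bash
python3 -c "
from h import *
to(.494,.058,.15)"
```

```text
pos [0.6995 0.0579 0.0239] ytool [ 1.    -0.001 -0.   ] xtool [0.001 1.    0.   ] q [0.01 0.58 1.34 0.   1.22 0.01] t 7.2
move [-1.000e-04 -2.056e-01 -1.261e-01]
```

To row units: -0.05 m is -1, -0.04 m is -0.8.

send_path(
  steps=[
    [[0.093,0,0,-0.2,0],[0.093,0,0,-0.6,0],[0.093,0,0,-1,0],[0.093,0,0,-1,0],[0.05,0,-0.8,0,0],[0.05,0,-1,0,0],[0.05,0,-1,0,0],[0.05,0,-0.8,0,0],[0.05,0,-0.5,0,0],[0.05,0,0,0,0],[0.05,0,0,0,0],[0.05,0,0,0,0]],
  ],
)

```text
t: 8.4
tool_pos: [0.4959, 0.0581, 0.165]
orientation: [2.222, 2.219, 0.002]
force: [-0.7, 0.4, -0.0]
opening: 0.0499
gripper_force: 0.0
```

Run:
```python
from h import *
to(.494,.058,.029)
for n in ("wrist","top"):
    c=read_camera(n); cv2.imwrite(f"pics/{n}2.png",c["image"][:,:,::-1])
    if n=="wrist": np.savez("w2.npz",**c)
```

```text
pos [0.4959 0.0581 0.165 ] ytool [ 1.    -0.001  0.002] xtool [ 0.001  1.    -0.   ] q [ 0.01 -0.1   1.86 -0.    1.38  0.02] t 8.4
move [-1.00e-04 -2.20e-03  1.36e-01]
```

View pics/wrist2.png

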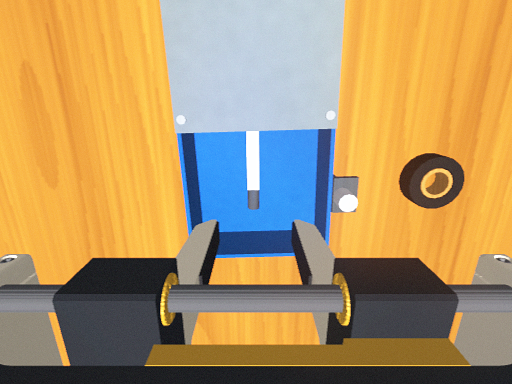

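View pics/top2.png

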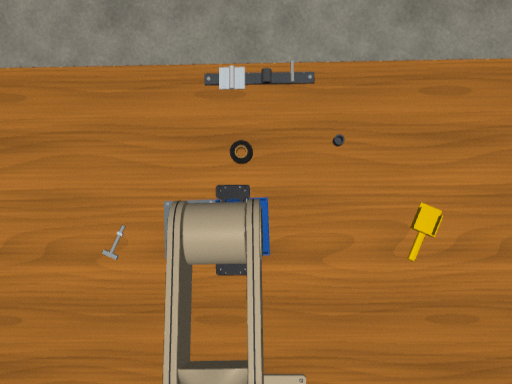

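The roll lies flat on the counter at (241,152) in the top view, well clear of the bin. In the wrist view the bar runs from (252,132) to its tip at about (253,209). I'll measure it by casting rays.

Run:
```python
from h import *
c=np.load("w2.npz"); im=c["image"].astype(int); r,b=im[...,0],im[...,2]; g=im[...,1]
m=(b-r<50)
for v in (138,150,165,180,195,203):
    us=np.where(m[v,230:280])[0]+230; print(v,us.min(),us.max(),ray(c,(us.min()+us.max())/2,v,.018).round(4))
vs=np.where(m[195:225,253])[0]+195; print("tip",vs.max(),ray(c,253,vs.max()+.5,.014),ray(c,253,190,.018))
```

```text
138 246 258 [0.4938 0.1062 0.018 ]
150 246 258 [0.4937 0.0931 0.018 ]
165 247 258 [0.4942 0.0762 0.018 ]
180 247 258 [0.4941 0.0587 0.018 ]
195 248 258 [0.4946 0.0406 0.018 ]
203 248 258 [0.4946 0.0307 0.018 ]
tip 208 [0.49452233 0.02217759 0.014     ] [0.49463758 0.04673932 0.018     ]
```

To row units: 0.04 m is 0.8, 0.03 m is 0.6.

send_path(
  steps=[
    [[0.04,0,-0.03,0.8,0],[0.04,0,0,0.8,0],[0.04,0,0,0.6,0],[0.04,0,0,0.3,0],[0.04,0,0,0.12,0],[0.04,0,0,0.08,0],[0.04,0,0,0,0],[0.04,0,0,0,0]],
  ],
  force=12,
)

```text
t: 9.3
tool_pos: [0.4942, 0.0581, 0.0303]
orientation: [2.222, 2.219, 0.002]
force: [0.3, -1.2, 0.2]
opening: 0.0398
gripper_force: 0.0
```

```bash
python3 -c "
from h import *
to(.4942,.058,.029)"
```

```text
pos [0.4942 0.0581 0.0303] ytool [ 1.    -0.001  0.002] xtool [ 0.001  1.    -0.   ] q [ 0.01  0.07  1.96 -0.    1.11  0.02] t 9.3
move [-0.0001 -0.      0.0013]
```

To row units: 0.001 m is 0.02.

send_path(
  steps=[
    [[0.0,0,0,0.02,0],[0.0,0,0,0,0],[0,0,0,0,0],[0,0,0,0,0],[0,0,0,0,0],[0,0,0,0,0],[0,0,0,0,0]],
  ],
  force=12,
)

```text
t: 10.0
tool_pos: [0.4933, 0.0582, 0.0284]
orientation: [2.222, 2.22, 0.0]
force: [-1.2, -0.2, 3.5]
opening: 0.0142
gripper_force: 12.0
```

send_path(
  steps=[
    [[0.0,0,0,-0.08,0],[0.0,0,0,-0.12,0],[0,-0.04,0,-0.12,0],[0,-0.04,0,-0.12,0],[0,0,0,0,0],[0,0,0,0,0]],
  ],
)

```text
t: 10.6
tool_pos: [0.4934, 0.0539, 0.0505]
orientation: [2.222, 2.22, 0.001]
force: [1.0, -1.3, -1.8]
opening: 0.0139
gripper_force: 12.0
```

Run:
```python
from h import *
to(.494,.04,.1)
c=read_camera("wrist"); s=read_camera("side")
a=c["image"][100:270,150:400,::-1]; b=s["image"][110:230,160:290,::-1]
cv2.imwrite("pics/g3.png",np.hstack([cv2.resize(a,(400,300)),cv2.resize(b,(400,300),interpolation=cv2.INTER_NEAREST)]))
```

```text
pos [0.4934 0.0539 0.0505] ytool [ 1.    -0.001  0.001] xtool [ 0.001  1.    -0.   ] q [ 0.01  0.03  1.95 -0.    1.15  0.01] t 10.6
move [-0.0139  0.0007 -0.0495]
```

View pics/g3.png

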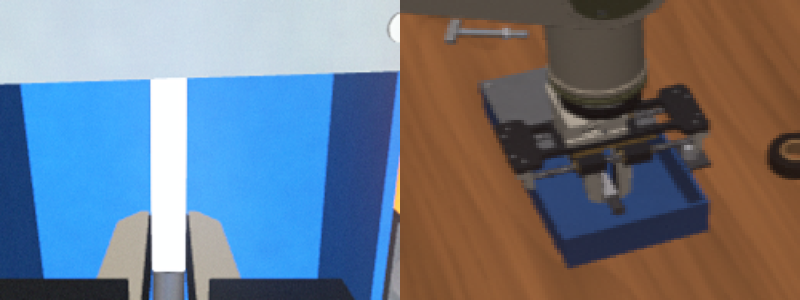

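The bar is in the jaws in the left crop, at (168,270), and its dark end sticks out forward. The wrist force is about half the bar's weight, so the bar is pivoting with its tang on the floor. I'll continue along the diagonal.

To row units: -0.0055 m is -0.11, -0.0025 m is -0.05.

send_path(
  steps=[
    [[0,-0.05,0,-0.11,0],[0,-0.05,0,-0.11,0],[0,-0.05,0,-0.11,0],[0,-0.05,0,-0.11,0],[0,-0.05,0,-0.11,0],[0,-0.05,0,-0.11,0],[0,0,0,0,0],[0,0,0,0,0]],
  ],
)

```text
t: 11.5
tool_pos: [0.4933, 0.0389, 0.0834]
orientation: [2.222, 2.22, 0.0]
force: [0.1, -0.8, -1.9]
opening: 0.0138
gripper_force: 12.0
```

send_path(
  steps=[
    [[0,-0.05,0,-0.12,0],[0,-0.05,0,-0.12,0],[0,-0.05,0,-0.12,0],[0,-0.05,0,-0.12,0],[0,0,0,0,0],[0,0,0,0,0],[0,0,0,0,0]],
  ],
)

```text
t: 12.2
tool_pos: [0.4932, 0.029, 0.1072]
orientation: [2.222, 2.22, 0.0]
force: [0.6, -1.1, 0.1]
opening: 0.0139
gripper_force: 12.0
```

Run:
```python
from h import *
to(.494,.02,.153)
c=read_camera("wrist"); s=read_camera("side")
a=c["image"][100:270,150:400,::-1]; b=s["image"][110:230,160:290,::-1]
cv2.imwrite("pics/g4.png",np.hstack([cv2.resize(a,(400,300)),cv2.resize(b,(400,300),interpolation=cv2.INTER_NEAREST)]))
```

```text
pos [0.4932 0.029  0.1072] ytool [ 1.    -0.001  0.   ] xtool [ 0.001  1.    -0.   ] q [-0.04 -0.05  1.92 -0.    1.27 -0.04] t 12.2
move [-0.009   0.0008 -0.0458]
```

View pics/g4.png

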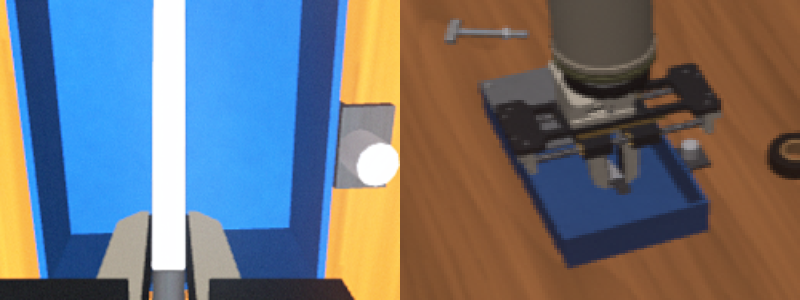

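The bar is tilted with its dark end up over the opening, and the forces are small. Now further up, and towards −y to bring the tang out past the cover edge.

To row units: -0.0065 m is -0.13, -0.0015 m is -0.03.

send_path(
  steps=[
    [[0,-0.03,0,-0.13,0],[0,-0.03,0,-0.13,0],[0,-0.03,0,-0.13,0],[0,-0.03,0,-0.13,0],[0,-0.03,0,-0.13,0],[0,-0.03,0,-0.13,0],[0,-0.03,0,-0.13,0],[0,0,0,0,0]],
  ],
)

```text
t: 13.1
tool_pos: [0.4938, 0.0183, 0.154]
orientation: [2.222, 2.219, 0.002]
force: [-0.6, -1.4, -0.6]
opening: 0.0136
gripper_force: 12.0
```

send_path(
  steps=[
    [[0,-0.2,0,-0.16,0],[0,-0.2,0,-0.16,0],[0,-0.2,0,-0.16,0],[0,-0.2,0,-0.16,0],[0,0,0,0,0],[0,0,0,0,0]],
  ],
)

```text
t: 13.7
tool_pos: [0.4944, -0.0229, 0.1866]
orientation: [2.221, 2.216, 0.002]
force: [-0.5, -5.1, 8.7]
opening: 0.0138
gripper_force: 12.0
```

Run:
```python
from h import *
to(.494,-.02,.36)
s=read_camera("side"); cv2.imwrite("pics/s5.png",cv2.resize(s["image"][60:240,120:320,::-1],(660,594),interpolation=cv2.INTER_NEAREST))
```

```text
pos [ 0.4944 -0.0229  0.1866] ytool [ 1.    -0.002  0.004] xtool [ 0.002  1.    -0.002] q [-0.15 -0.13  1.85 -0.    1.42 -0.15] t 13.7
move [ 0.0025  0.0002 -0.1734]
```

View pics/s5.png

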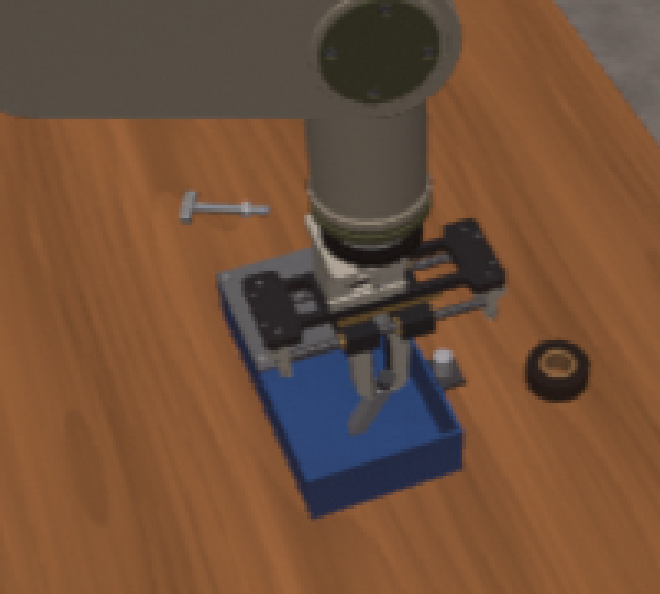

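The bar is out past the cover: its tang at (355,430) is inside the open half and pressing lightly on the floor. Now straight up.

To row units: -0.01 m is -0.2, -0.008 m is -0.16.

send_path(
  steps=[
    [[0,0,0,-0.12,0],[0,0,0,-0.16,0],[0,0,0,-0.2,0],[0,0,0,-0.2,0],[0,0,0,0,0],[0,0,0,0,0]],
  ],
  force=16,
)

```text
t: 14.35
tool_pos: [0.4933, -0.0212, 0.219]
orientation: [2.222, 2.22, 0.001]
force: [0.7, -0.3, -3.6]
opening: 0.0144
gripper_force: 16.0
```

send_path(
  steps=[
    [[0,0,0,-0.3,0],[0,0,0,-0.4,0],[0,0,0,-0.4,0],[0,0,0,-0.4,0],[0,0,0,-0.4,0],[0,0,0,-0.4,0],[0,0,0,-0.4,0],[0,0,0,-0.3,0],[0,0,0,-0.2,0],[0,0,0,0,0],[0,0,0,0,0],[0,0,0,0,0],[0,0,0,0,0],[0,0,0,0,0]],
  ],
  force=30,
)

```text
t: 15.75
tool_pos: [0.4928, -0.0213, 0.3779]
orientation: [-2.222, -2.22, 0.001]
force: [0.3, -0.6, -2.4]
opening: 0.0134
gripper_force: 30.0
```

Run:
```python
from h import *
to(.494,-.02,.38)
s=read_camera("side"); np.savez("s6.npz",**s); cv2.imwrite("pics/s6.png",cv2.resize(s["image"][40:240,120:320,::-1],(600,600),interpolation=cv2.INTER_NEAREST))
```

```text
pos [ 0.4928 -0.0213  0.3779] ytool [ 1.    -0.001 -0.001] xtool [0.001 1.    0.   ] q [-0.15 -0.17  1.54  0.    1.78 -0.15] t 15.75
move [ 0.0013  0.0012 -0.0021]
```

View pics/s6.png

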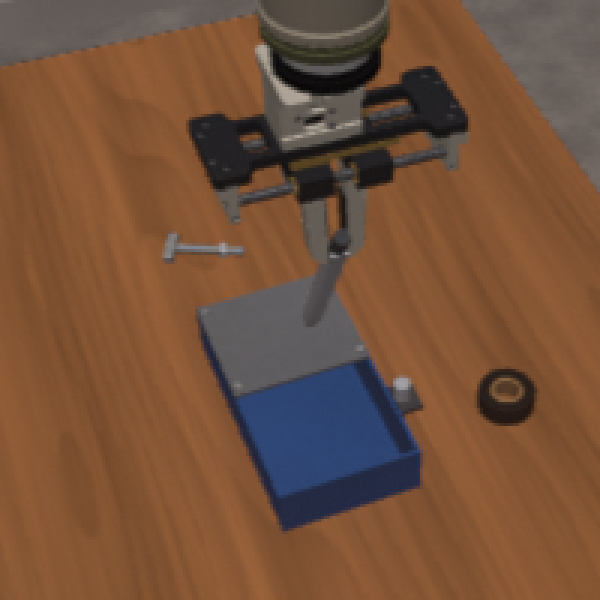

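The bar hangs tilted in the jaws, with its tip at (340,240) and its tang at (312,324), clear of everything. I'll check the tang's height by intersecting its ray with the bar's plane.

Run:
```python
from h import *
c=np.load("s6.npz")
o=-c["R"].T@c["t"]
for u,v in ((312,324),(340,240)):
    a=ray(c,120+u/3,40+v/3,0); d=a-o; print((o+d*(.493-o[0])/d[0]).round(3))
s=robot.read_state(); print(s["dq"].round(3),s["gripper_force"],s["force"])
```

```text
[0.493 0.054 0.2  ]
[ 0.493 -0.041  0.384]
[-0.     0.    -0.003 -0.001 -0.001 -0.   ] 29.997234876500443 [-0.3881757   0.65181981 -2.72623365]
```

```bash
python3 -c "
from plant import robot, ticket, read_camera
print(ticket.close_job())"
```

```text
the job is handed in; nothing more can be done
None
```

I handed the job in with the bar held still and clear of everything, its lower end about 0.20 m above the counter, and the roll flat on the counter about 0.2 m from the bin's centre; no verdict was reported.

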